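Hold a flash lamp module on its sprung contacts for fastening

ROBOT

A 6-joint arm with a two-finger parallel gripper is mounted at the origin on a cart in front of the work surface, level with it; the furniture and walls round the work are solid. World frame = base frame: x ahead of the robot, y to its left, z up, the work surface at z = 0. Lengths are in m, angles in rad, forces in N, time in s.
With the tool pointing down it reaches from about 0.35 to 0.925 m from the base axis. Payload 6.4 kg.
Tool frame: the origin (TCP) lies midway between the tips of the shut fingers; the grasp point (between the pads) lies 19 mm behind it (ctrl.grip_point_offset is the z of the grasp point in the tool frame, in m); z points along the fingers, y is the direction in which the jaws open and shut (so a half turn about z gives the same grasp; the last joint's range is limited). The gripper opens to 94 mm and grips with 3 to 60 N. Pads are 16 mm wide; open, the fingers measure 119 mm over their backs; the gripper's body (75 mm by 177 mm) begins 78 mm behind the grasp point.
Start: joints at [1.157, 0.245, 1.558, -0, 1.339, -0.174], TCP at [0.154, 0.631, 0.205] pointing down, gripper open.
Joint ranges: [-3.13, 3.13], [-1.02, 2.26], [0.13, 2.54], [-0.95, 4.09], [0.21, 2.88], [-2.74, 2.74]. Speed limits (rad/s): [2.57, 2.57, 3.14, 3.14, 3.14, 3.14].

INTERFACE

Orientations are given as a rotation vector (axis times angle).
In Python, from rig import sensors, imaging, ctrl gives the robot as it stands.
- The arm moves only by the shell command python3 -m pendant 'ROWS' [FORCE]. ROWS is JSON, a list of rows, each a list of 7 numbers: the shift along the tool's x, y, z in mm, then the turn, a rotation vector about the tool's x, y, z in rad, then the finger opening in mm, from 0 to 94. A call has 1 to 12 rows; each row shifts and turns the pose as measured when the row begins, along the tool's axes as they then stand; what a row does not reach is not made up. A row lasts 1/8 s, in which the tool goes at most 62.5 mm and 10.7 degrees, less where a joint would pass 70% of its speed; a pose out of reach is approached as far as the arm can. A call is refused whole if a number of a shift passes 62.5 or a number of a turn 0.188, either way. A call with a gripper value outside its range is refused whole. The fingers move at their own pace and stop on an object; FORCE is the grip in N (left out, the last holds). Time passes only in rows, so rows that do not move let the fingers close. It gives the time, the measured TCP pose, the force and the opening at its end, in the units of the state.
- sensors.get_obs(): the state, without advancing time (a new reading comes with each control period).
- imaging.camera(name): name is "scene" or "top"; returns the picture (480x640x3 uint8, blue, green, red); there is no depth.
- imaging.camera_info(name): a dict with "vfov" (degrees; the focal length in pixels is half the picture's height over the tangent of half this angle, whatever the lens; pixels are square), "cx", "cy" (the principal point, pixels), "R" (3x3) and "t" (3): a world point X has camera coordinates R X + t. Camera axes: x right, y down, z forward; pixel columns grow to the right and rows downward; lengths in m; the calibration is good to about 2 mm. A picture is of the moment at which its call begins. camera_info takes no time and is no camera call.
- ctrl.finish_job(): hands the job in, once; it reports no verdict.
Trained networks look in the newest picture that a camera, given by its name, has taken for a name from the list of things; names that differ only in an ending like _2 or _b are one class to them, and where a whole thing is asked for, a point or a joint stands for the part that bears it (a point fixed in the world has none). Each returns a list of dicts, best first, with "p" (0 to 1); they miss things now and then, are a little off and sometimes report something else, mostly with a low value. They report only what shows in the picture. A call takes as long as a camera call. They do not tell look-alikes from the thing itself.
- imaging.find_in(camera, name): "rect" ([left, top, right, bottom] in pixels, round what is visible of it).
- imaging.regions_of(camera, name): "region" (480x640 bool, what is visible of it) and "rect" ([left, top, right, bottom] in pixels, round what is visible of it).
- imaging.mark_of(camera, name): "location" ([column, row] in pixels: a listed point, or the origin of a listed thing).
The state is a dict: "t": time; "joint_pos": joint angles; "qd": joint speeds; "tau": joint torques, N m; "ee_pos": TCP position; "tcp_rot": TCP orientation; "force": force on the tool from outside, world axes, zero at the start; "torque": the same for the moment, N m; "grip_width": finger opening in m.
Only numpy, scipy, OpenCV 4.12 (cv2) and the standard library are available. Lean on these libraries where they do the work, as an engineer would, in place of code of your own. Each camera call takes 0.05 s, during which the arm holds its last target.

TASK

Before fitting the lamp, discharge the flash lamp base: press the yellow button on top of its white head fully down and let it come up again. Then pick up the finned lamp module, lower it into the channel of the base with its contact pads toward the brass pins and the lens pointing away from them, and slide it along the channel onto the sprung pins. Finish while holding it there with a steady push of about 10 N (the pins a little over half way in, never driven to the end of their travel) so that a colleague can tighten the clamp screws; leave the bottle, canister and eyepiece standing where they are.

Things in the scene. Friction and masses are not known exactly. Their poses are not given: they have to be found in the camera images.
- lamp_base: Flash lamp base, fixed to the bench, dark foot plate 170 x 80 mm (x -70 to +100 mm). Origin on the bench under the channel; x runs along the channel toward pins and head, y across, z up. White head at x 42 to 100 mm, y +-37 mm, top 76 mm above the bench. Brass clamp screws stick out of the rails to y = +-44 mm, lower than the rail tops.
- channel (a point): Centre of the channel's floor, 10 mm above the bench, 15 mm toward -x of the base's origin. Aluminium rails 55 mm either way along x; 45 mm apart up to 15 mm above the bench, then flaring to 53 mm apart at their tops, 22 mm above the bench. Open above and at the -x end.
- discharge (a joint): Yellow spring button on top of the head (24 mm across, about 75 mm along +x of the base's origin). Value is how far it is pressed: 0 up, 0.006 m fully down, which takes about 5 N; it springs back up.
- discharge_top (a point): Centre of the top of the yellow button; presses straight down.
- pins: Sprung contact block with three brass pins in the front of the head, 30 mm wide, 18 mm high, centre 46 mm above the bench. Slides into the head along the base's +x by up to 14 mm (hard end) and springs out again: 2 N at first touch, 1 N more per mm, so 10 N at 8 mm. Origin 8 mm behind the tips, at base x = +30 mm when free.
- pin_tips (a point): Centre of the flat front formed by the tips of the three brass pins; moves with them; at base x = +22 mm when free.
- lamp: Loose lamp module, finned aluminium block standing upright: 70 mm along x, 40 mm wide (y), 62 mm high, 0.2 to 0.4 kg. Origin at the centre of its underside, z up. +x end: white plate with three brass pads; -x end: black lens barrel, 33 mm across, 10 mm further out. Grip it across y, 35 to 45 mm above its underside, so the fingers clear the rails.
- lamp_pads (a point): Centre of the contact pads, on the module's +x end face, 36 mm above its underside.
- oil: Bystander: small brown dropper bottle with white cap, 28 mm across, 71 mm tall; origin at the underside.
- canister: Bystander: black objective canister with white cap, 37 mm across, 64 mm tall; origin at the underside.
- eyepiece: Bystander: black eyepiece standing upright, 36 mm across, 43 mm tall; origin at the underside.
Not all that is in view belongs to the job. There is more than one size of the lamp_base; the job needs the larger.

How it is judged:
On the way, in this order (a step that is already met when the one before it is completed fails the run):
1. the yellow button is pressed fully down while the lamp module is still well away from the base's pins (value of joint discharge above 0.0048 m and horizontal distance between lamp and pin_tips above 0.1 m), for 0.05 s.
2. the button has come up again, the module still well away (value of joint discharge below 0.0012 m and horizontal distance between lamp and pin_tips above 0.1 m), for 0.1 s.
3. the module stands down in the channel, pads toward the pins, not yet pressing them in by 3 mm (z of lamp in the frame of lamp_base between 0.007 and 0.0135 m and y of lamp in the frame of lamp_base between -0.0045 and 0.0045 m and x of lamp_pads in the frame of lamp_base above -0.04 m and x of lamp in the frame of lamp_base below -0.01 m and x of pins in the frame of lamp_base below 0.033 m), for 0.05 s.
At the end, for the whole second after the job is handed in: Fingers still hold the lamp module, which stands on the channel floor (within 3.5 mm), upright and in line (0.06, 0.1 rad), its pads on the pins (within 7 mm), pressing them steadily with 7 to 13 N (5 to 11 mm in); the button is up and the bystanders are within 15 mm of their places (contact force between lamp and pins between 7 and 13 N and x of pins in the frame of lamp_base between 0.0345 and 0.0415 m and distance between lamp_pads and pin_tips below 0.007 m and z of lamp in the frame of lamp_base between 0.007 and 0.0135 m and angle between the x axis of lamp and the x axis of lamp_base, either way round below 0.1 rad and angle between lamp's own z axis and vertical below 0.06 rad and linear speed of lamp below 0.01 m/s and contact force between the fingers and lamp above 1 N and value of joint discharge below 0.0012 m and distance of each of oil, canister, eyepiece from where it was at the start of the episode below 0.015 m); the arm keeps its last pose, push and grip.
It fails at once if the pins are driven to the end of their travel (more than 13.3 mm in) (x of pins in the frame of lamp_base above 0.0433 m).
It fails at once if a bystander is shoved or knocked over (distance of any of oil, canister, eyepiece from where it was at the start of the episode above 0.02 m).
It also fails if it takes over 51 s, if anything falls off the work surface, if the arm or the gripper's body presses on something with over 40 N, if the wrist force passes 120 N, or if a joint passes its speed limit or range.

## Working session

There is one attempt and no reset: what is moved stays moved. The work goes in short steps, Python scripts to look and compute and a shell command to move; the robot and the scene stay as the last step left them, time stands still between calls to the robot, and variables do not carry over. Pictures are saved under pics/ and viewed, and the job is handed in when it is done.

```bash
ls; mkdir -p pics; python3 - <<'E'
from rig import sensors, imaging, ctrl
import cv2
print(sensors.get_obs()); print(ctrl.grip_point_offset)
for c in ("scene","top"):
    im=imaging.camera(c); cv2.imwrite(f"pics/{c}0.png",im); print(c,imaging.camera_info(c))
    for n in ["lamp_base","channel","discharge_top","pin_tips","pins","lamp","lamp_pads","oil","canister","eyepiece"]:
        print(n,[(round(d['p'],2),[round(float(v)) for v in d['location']]) for d in imaging.mark_of(c,n)[:3]])
print(sensors.get_obs()['t'])
E
```

```text
pics
{'t': 0.0, 'joint_pos': array([ 1.15691811e+00,  2.45799679e-01,  1.55898409e+00, -1.36218163e-05,
        1.33868077e+00, -1.74106555e-01]), 'qd': array([-0.00014956,  0.00052006,  0.00142409,  0.00130458, -0.00212198,
        0.00075812]), 'tau': array([-1.31784759e-06, -4.15817320e+01, -3.14612854e+01,  6.84869452e-02,
        3.30944220e-02, -1.31693696e-04]), 'ee_pos': array([0.15412494, 0.63085885, 0.20437065]), 'tcp_rot': array([-3.75662481e-01, -3.11851663e+00,  2.81975776e-03]), 'force': array([-0.44562361,  0.02606618, -0.41199874]), 'torque': array([ 0.05004695, -0.02567591,  0.01324922]), 'grip_width': 0.09400959104875062}
-0.0188
scene {'vfov': 49.51989682482728, 'cx': 306.1554801097678, 'cy': 240.98667234964708, 'R': array([[ 0.49568748, -0.86815533, -0.02449983],
       [-0.4357083 , -0.22417422, -0.87172484],
       [ 0.75130034,  0.44277787, -0.48938283]]), 't': array([-0.27655447,  0.36800161,  0.56595493])}
lamp_base [(0.95, [283, 309]), (0.77, [231, 227])]
channel [(0.7, [227, 228]), (0.69, [273, 312])]
discharge_top [(0.67, [301, 248]), (0.44, [243, 198]), (
[... 258 characters left out ...]
512040494585, 'cx': 317.3824231832972, 'cy': 241.71550848778674, 'R': array([[ 0.01529862, -0.99969166, -0.01955867],
       [-0.9933046 , -0.01295492, -0.11479608],
       [ 0.1145073 ,  0.02118394, -0.99319652]]), 't': array([0.03826843, 0.61762898, 1.04129866])}
lamp_base [(0.81, [207, 185]), (0.58, [317, 277])]
channel [(0.79, [207, 186]), (0.64, [317, 280])]
discharge_top [(0.56, [204, 157]), (0.51, [413, 307]), (0.41, [318, 242])]
pin_tips [(0.67, [318, 269]), (0.38, [204, 175])]
pins [(0.52, [319, 263]), (0.4, [209, 172])]
lamp [(0.68, [417, 308]), (0.43, [319, 268])]
lamp_pads [(0.86, [410, 290])]
oil [(0.4, [257, 189])]
canister [(0.58, [395, 207])]
eyepiece [(0.63, [433, 227])]
1.1
```

View pics/scene0.png

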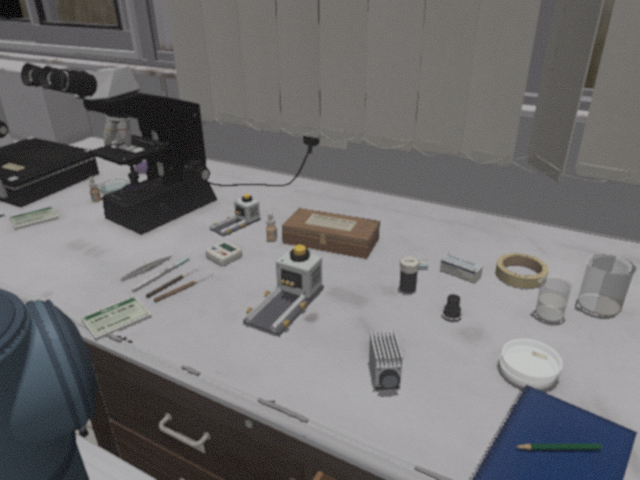

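View pics/top0.png

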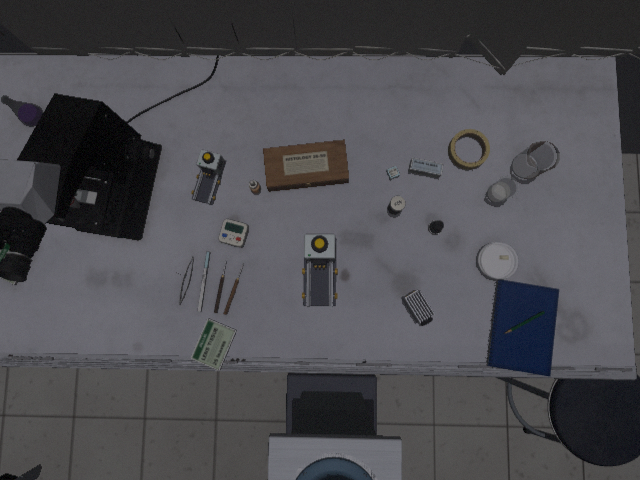

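The larger base is in the middle (top 318,277; scene 283,309), its head facing away from the robot. The lamp is at top (418,307), with its lens toward the robot, and the small look-alike base is at top (207,185). Next I'll measure them.

```bash
cat > h.py <<'E'
import numpy as np, cv2
from rig import sensors, imaging, ctrl
def cam(c):
    i=imaging.camera_info(c); f=240/np.tan(np.radians(i['vfov'])/2); return f,i['cx'],i['cy'],np.array(i['R']),np.array(i['t'])
def ray(c,p):
    f,cx,cy,R,t=cam(c); d=R.T@np.array([(p[0]-cx)/f,(p[1]-cy)/f,1]); return -R.T@t,d/np.linalg.norm(d)
def onz(c,p,z):
    o,d=ray(c,p); return o+d*(z-o[2])/d[2]
def tri(ps,pt):
    o1,d1=ray('scene',ps);o2,d2=ray('top',pt)
    A=np.stack([d1,-d2],1); s=np.linalg.lstsq(A,o2-o1,rcond=None)[0]
    a=o1+d1*s[0];b=o2+d2*s[1]; return (a+b)/2,np.linalg.norm(a-b)
def proj(c,X):
    f,cx,cy,R,t=cam(c); q=R@np.asarray(X)+t; return np.array([cx+f*q[0]/q[2],cy+f*q[1]/q[2]])
def crop(c,x0,y0,x1,y1,name,k=8):
    im=cv2.imread(f'pics/{c}.png')[y0:y1,x0:x1]; cv2.imwrite(f'pics/{name}.png',cv2.resize(im,None,fx=k,fy=k,interpolation=cv2.INTER_CUBIC))
E
python3 - <<'E'
from h import *
np.set_printoptions(precision=4,suppress=True)
for n,a,b in [("base",(283,309),(317,277)),("chan",(273,312),(317,280)),("button",(301,248),(318,242)),("tips",(287,288),(318,269)),("pins",(287,280),(319,263)),("lamp",(384,375),(417,308)),("pads",(382,344),(410,290)),("can",(405,287),(395,207)),("eye",(447,316),(433,227))]:
    print(n,*tri(a,b))
crop('scene0',230,235,340,335,'bs',7); crop('top0',290,225,350,315,'bt',6)
crop('scene0',355,320,415,400,'ls',7); crop('top0',390,275,445,335,'lt',9)
E
```

```text
base [ 0.5354  0.0436 -0.0055] 0.009524443021749946
chan [ 0.5237  0.0497 -0.0062] 0.005572528653294234
button [0.6115 0.0423 0.0899] 0.004983370153740928
tips [0.5527 0.0417 0.033 ] 0.006836495324501016
pins [0.5641 0.043  0.0444] 0.0019757385947972578
lamp [ 0.4596 -0.1991  0.0007] 0.0020145945278124545
pads [ 0.5028 -0.1775  0.0228] 0.00351518103872368
can [ 0.7104 -0.144  -0.0003] 0.007555603124515419
eye [ 0.6621 -0.2416 -0.0048] 0.003939010113497867
```

View pics/bs.png

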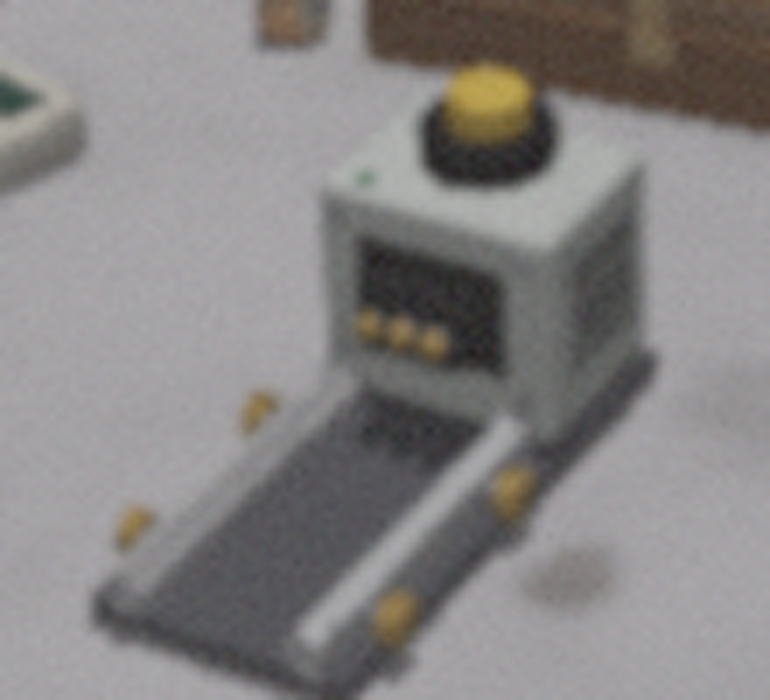

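View pics/bt.png

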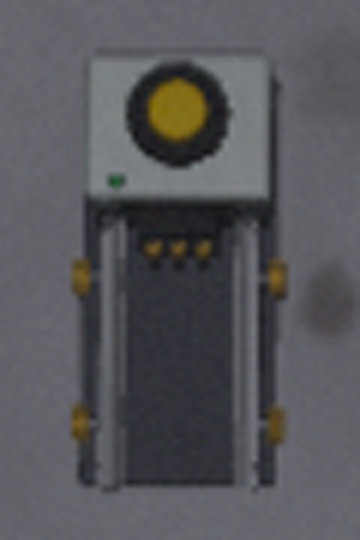

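View pics/ls.png

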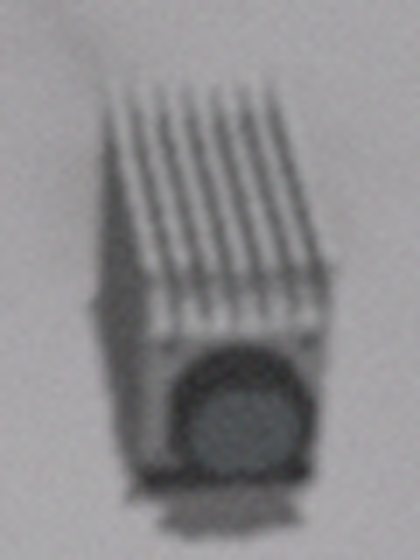

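View pics/lt.png

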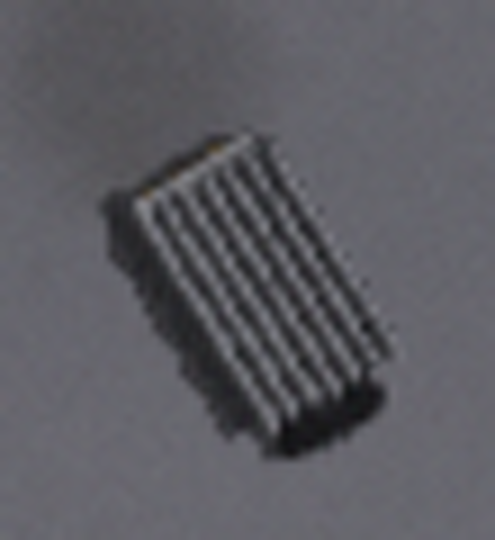

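```bash
cat >> h.py <<'E'
from scipy.optimize import least_squares
def fit(obs,x0,zfree=True):
    # obs: list (cam, px, local pt m)
    def T(p,l):
        c,s=np.cos(p[2]),np.sin(p[2]); return np.array([p[0]+c*l[0]-s*l[1],p[1]+s*l[0]+c*l[1],l[2]+(p[3] if zfree else 0)])
    def r(p): return np.concatenate([proj(c,T(p,np.array(l)))-np.array(px) for c,px,l in obs])
    s=least_squares(r,x0 if zfree else x0[:3],loss='soft_l1'); return s.x,r(s.x).reshape(-1,2)
def un(px,o,k): return [(px[0]+.5)/k-.5+o[0],(px[1]+.5)/k-.5+o[1]]
E
cat > fit0.py <<'E'
from h import *
np.set_printoptions(precision=4,suppress=True)
S=lambda x,y:('scene',un((x,y),(230,235),7)); T=lambda x,y:('top',un((x,y),(290,225),6))
B=[(*S(322,190),(.042,.037,.076)),(*S(555,250),(.042,-.037,.076)),(*S(642,158),(.1,-.037,.076)),
(*T(88,200),(.042,.037,.076)),(*T(271,200),(.042,-.037,.076)),(*T(89,54),(.1,.037,.076)),(*T(276,52),(.1,-.037,.076)),
(*T(80,487),(-.07,.04,.006)),(*T(273,487),(-.07,-.04,.006)),(*S(97,600),(-.07,.04,.006))]
for z in (1,0):
  p,r=fit(B,[.54,.04,0,0],z); print('base',p); print(r.round(1).tolist())
S=lambda x,y:('scene',un((x,y),(355,320),7)); T=lambda x,y:('top',un((x,y),(390,275),9))
L=[(*T(138,203),(.035,.02,.062)),(*T(250,136),(.035,-.02,.062)),(*T(390,357),(-.035,-.02,.062)),(*T(270,440),(-.035,.02,.062)),
(*S(110,82),(.035,.02,.062)),(*S(268,78),(.035,-.02,.062)),(*S(150,270),(-.035,.02,.062)),(*S(327,265),(-.035,-.02,.062)),(*S(135,485),(-.035,.02,0)),(*S(308,480),(-.035,-.02,0))]
for z in (1,0):
  p,r=fit(L,[.46,-.19,.5,0],z); print('lamp',p); print(r.round(1).tolist())
print('button',tri(un((490,85),(230,235),7),un((178,110),(290,225),6)))
E
python3 fit0.py
```

```text
base [ 0.533   0.0403  0.001  -0.0054]
[[-0.9, -0.6], [-0.6, 0.4], [1.7, -0.7], [-0.3, -0.3], [0.7, 0.1], [-0.1, -0.4], [0.1, 0.3], [0.4, -0.8], [0.5, -0.3], [-1.3, 1.7]]
base [0.5319 0.0395 0.0044]
[[-1.1, -2.6], [-0.6, -1.7], [1.6, -2.8], [-0.2, 0.1], [1.0, 0.4], [0.0, -0.2], [0.4, 0.4], [0.7, -0.2], [1.0, 0.2], [-1.5, -0.1]]
lamp [ 0.4672 -0.1928  0.5519 -0.0043]
[[-1.3, 0.0], [0.7, -1.3], [1.3, 0.1], [0.0, -0.2], [-1.8, -2.3], [0.5, -2.7], [-1.0, 0.9], [0.5, 0.5], [-0.5, 0.7], [0.6, 0.4]]
lamp [ 0.4646 -0.1938  0.5451]
[[-0.5, 1.0], [1.7, -0.2], [2.1, 1.4], [0.7, 1.0], [-1.7, -3.4], [0.8, -3.7], [-1.2, -0.1], [0.6, -0.4], [-0.6, -0.1], [0.6, -0.3]]
button (array([0.6078, 0.0409, 0.0952]), np.float64(0.0011562722019089215))
```

```bash
cat >> h.py <<'E'
from scipy.spatial.transform import Rotation as Ro
def plan(x,y,z,ang):
    """target TCP, tool y axis heading in world (deg)"""
    o=sensors.get_obs(); R=Ro.from_rotvec(o['tcp_rot']).as_matrix()
    a=np.radians(ang); ty=np.array([np.cos(a),np.sin(a),0]); tz=np.array([0,0,-1.]); tx=np.cross(ty,tz)
    Rt=np.stack([tx,ty,tz],1)
    d=np.array([x,y,z])-o['ee_pos']
    print('t',o['t'],'pos',o['ee_pos'].round(4),'F',o['force'].round(2),'w',round(o['grip_width'],4),'head',np.degrees(np.arctan2(R[1,1],R[0,1])).round(2),'joints',o['joint_pos'].round(2))
    print(' total shift tool mm now-axes',(R.T@d*1000).round(1),' target-axes',(Rt.T@d*1000).round(1),' turn',Ro.from_matrix(R.T@Rt).as_rotvec().round(4))
E
python3 -c "
from h import *
plan(.608,.041,.15,90)"
```

```text
t 1.1 pos [0.1544 0.6314 0.2054] F [0.27 0.34 0.13] w 0.094 head 76.26 joints [ 1.16  0.25  1.56 -0.    1.34 -0.17]
 total shift tool mm now-axes [-580.9 -465.8   55.5]  target-axes [-453.6 -590.4   55.4]  turn [-1.000e-04 -0.000e+00 -2.398e-01]
```

```bash
python3 -m pendant '[[-46,-37,0,0,0,0,0],[-46,-37,0,0,0,0,0],[-46,-37,0,0,0,0,0],[-46,-37,0,0,0,0,0],[-46,-37,0,0,0,0,0],[-46,-37,0,0,0,0,0],[-46,-37,0,0,0,0,0],[-46,-37,0,0,0,0,0]]'; python3 -c "
from h import *
plan(.608,.041,.15,90)"
```

```text
t: 2.1
ee_pos: [0.449, 0.2491, 0.2069]
tcp_rot: [0.363, 3.116, 0.006]
force: [0.1, 0.2, 0.6]
grip_width: 0.0173
t 2.1 pos [0.449  0.2491 0.2069] F [0.11 0.25 0.6 ] w 0.0173 head 76.73 joints [ 0.28 -0.08  1.91  0.    1.32 -1.06]
 total shift tool mm now-axes [-202.3 -166.3   57. ]  target-axes [-159.  -208.1   56.9]  turn [ 0.0038  0.0045 -0.2317]
```

```bash
python3 -m pendant '[[-42,-36,4,0,0,0,0],[-42,-36,8,0,0,0,0],[-42,-36,8,0,0,0,0],[-42,-36,8,0,0,0,0],[-20,-14,8,0,0,-0.08,0],[0,0,0,0,0,-0.08,0],[0,0,0,0,0,-0.07,0],[0,0,0,0,0,0,0]]'; python3 -c "
from h import *
plan(.608,.041,.12,90)"
```

```text
t: 3.1
ee_pos: [0.603, 0.0399, 0.1715]
tcp_rot: [0.005, 3.132, 0.007]
force: [0.4, -0.6, 0.3]
grip_width: 0.0005
t 3.1 pos [0.603  0.0399 0.1715] F [ 0.35 -0.55  0.28] w 0.0005 head 89.81 joints [-0.12  0.17  1.71  0.01  1.25 -1.69]
 total shift tool mm now-axes [-4.6  0.9 51.5]  target-axes [-5.   1.1 51.5]  turn [ 0.0042  0.0092 -0.0033]
```

```bash
python3 -m pendant '[[-2,0,25,0.004,0.009,-0.003,0],[-2,0,25,0,0,0,0],[0,0,6,0,0,0,0],[0,0,0,0,0,0,0]]'; python3 -c "
from h import *
plan(.608,.041,.1,90)
for c in ('scene','top'): cv2.imwrite(f'pics/{c}1.png',imaging.camera(c))
crop('scene1',250,180,350,290,'s1',6);crop('top1',270,200,370,290,'t1',6)
a=cv2.imread('pics/s1.png');b=cv2.imread('pics/t1.png');b=cv2.resize(b,(600,540));cv2.imwrite('pics/c1.png',np.hstack([cv2.resize(a,(400,440)),cv2.resize(b,(400,440))]))"
```

```text
t: 3.6
ee_pos: [0.6083, 0.0404, 0.116]
tcp_rot: [0.006, 3.138, -0.0]
force: [0.4, 0.3, 0.2]
grip_width: 0.0009
t 3.6 pos [0.6083 0.0404 0.116 ] F [0.4  0.33 0.16] w 0.0009 head 89.79 joints [-0.12  0.24  1.73  0.    1.16 -1.69]
 total shift tool mm now-axes [ 0.3  0.6 16. ]  target-axes [ 0.3  0.6 16. ]  turn [-0.0003  0.0032 -0.0036]
```

View pics/c1.png

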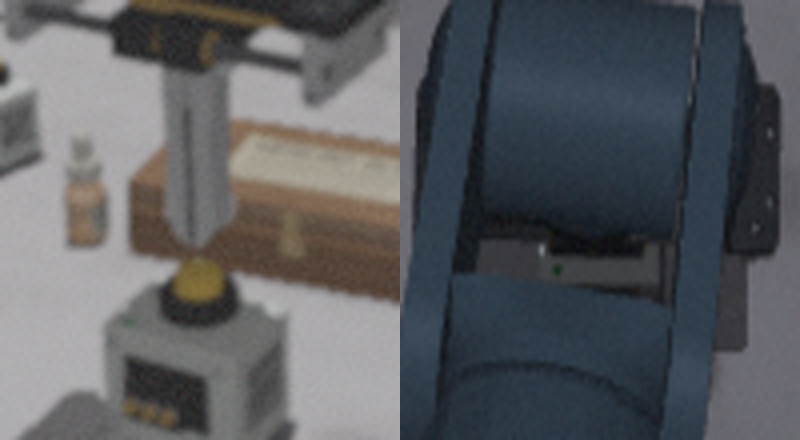

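The shut fingers stand right above the yellow button: scene crop tip (195,245), button (200,275). I'll press down in small steps and watch the force.

```bash
python3 -m pendant '[[0,0,8,0,0,0,0],[0,0,8,0,0,0,0],[0,0,3,0,0,0,0],[0,0,0,0,0,0,0]]'; python3 -m pendant '[[0,0,3,0,0,0,0],[0,0,1,0,0,0,0]]'
```

```text
t: 4.2
ee_pos: [0.6099, 0.0402, 0.0984]
tcp_rot: [0.006, 3.134, -0.001]
force: [0.5, -0.0, -0.1]
grip_width: 0.0006
t: 4.45
ee_pos: [0.6101, 0.0402, 0.095]
tcp_rot: [0.006, 3.134, -0.001]
force: [-1.7, 0.0, 3.7]
grip_width: 0.0005
```

```bash
for i in 1; do python3 -m pendant '[[0,0,2,0,0,0,0],[0,0,1,0,0,0,0]]'; done;  python3 -m pendant '[[0,0,2,0,0,0,0],[0,0,1,0,0,0,0]]'
```

```text
t: 4.7
ee_pos: [0.6101, 0.0402, 0.0926]
tcp_rot: [0.005, 3.134, -0.001]
force: [-2.5, 0.3, 4.1]
grip_width: 0.0004
t: 4.95
ee_pos: [0.6102, 0.0402, 0.0922]
tcp_rot: [0.005, 3.135, -0.002]
force: [-5.2, -0.2, 9.5]
grip_width: 0.0006
```

```bash
python3 -m pendant '[[0,0,2,0,0,0,0],[0,0,1.5,0,0,0,0]]'; python3 -m pendant '[[0,0,0,0,0,0,0]]'; python3 -c "
from h import *
cv2.imwrite('pics/scene2.png',imaging.camera('scene'))
crop('scene2',270,220,340,290,'s2',8)"
```

```text
t: 5.2
ee_pos: [0.6102, 0.0402, 0.0921]
tcp_rot: [0.004, 3.137, -0.002]
force: [-5.9, 0.4, 11.1]
grip_width: 0.0006
t: 5.32
ee_pos: [0.6101, 0.0402, 0.0927]
tcp_rot: [0.004, 3.137, -0.003]
force: [-3.8, 0.0, 3.6]
grip_width: 0.0007
```

View pics/s2.png

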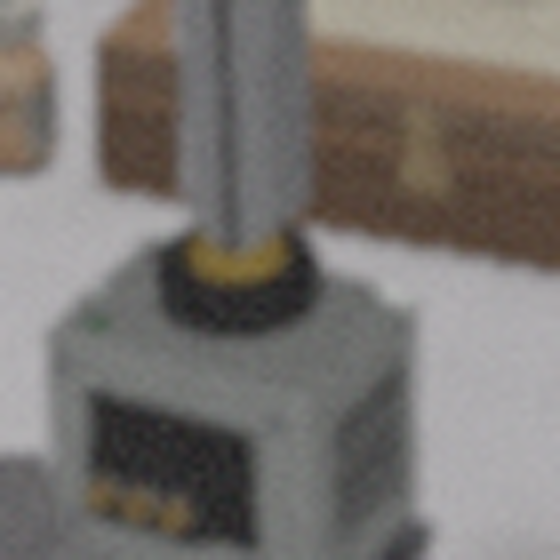

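```bash
python3 -m pendant '[[0,0,-20,0,0,0,0],[0,0,-40,0,0,0,0],[0,0,-30,0,0,0,0],[0,0,0,0,0,0,94]]'; python3 -c "
from h import *
plan(.4655,-.193,.15,121.4)
cv2.imwrite('pics/scene3.png',imaging.camera('scene'))
crop('scene3',250,180,350,290,'s3',5)"
```

```text
t: 5.88
ee_pos: [0.6106, 0.0403, 0.1869]
tcp_rot: [0.004, 3.134, -0.003]
force: [0.2, -0.6, -0.4]
grip_width: 0.0072
t 5.875 pos [0.6106 0.0403 0.1869] F [ 0.25 -0.63 -0.38] w 0.0072 head 89.84 joints [-0.12  0.17  1.68 -0.    1.28 -1.69]
 total shift tool mm now-axes [ 144.8 -233.6   36.2]  target-axes [ 245.4 -123.5   36.9]  turn [-0.0038  0.0072 -0.5508]
```

View pics/s3.png

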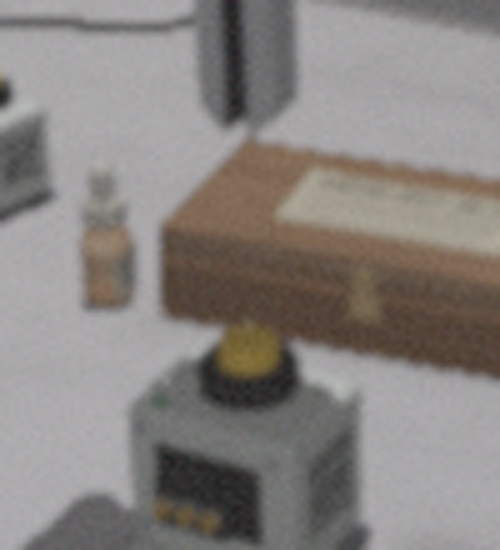

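```bash
python3 -m pendant '[[24,-39,0,0,0,0,94],[24,-39,0,0,0,0,94],[24,-39,0,0,0,0,94],[24,-39,4,0,0,0,94],[24,-39,4,0,0,0,94],[22,-36,4,0,0,0,94],[0,0,0,0,0,-0.18,94],[0,0,0,0,0,-0.18,94],[0,0,0,0,0,-0.18,94],[0,0,0,0,0,0,94]]'; python3 -c "
from h import *
plan(.4655,-.193,.11,121.4)"
```

```text
t: 7.18
ee_pos: [0.4548, -0.1914, 0.1541]
tcp_rot: [0.842, -3.01, -0.022]
force: [0.1, 0.2, -0.6]
grip_width: 0.0942
t 7.175 pos [ 0.4548 -0.1914  0.1541] F [ 0.07  0.18 -0.61] w 0.0942 head 121.26 joints [-0.63 -0.06  1.98 -0.    1.24 -2.74]
 total shift tool mm now-axes [-8.8 -7.7 43.9]  target-axes [-8.2 -7.  44.1]  turn [ 0.0179 -0.0115 -0.0023]
```

```bash
python3 -m pendant '[[0,0,0,0,0,0.185,94],[0,0,0,0,0,0.185,94],[0,0,0,0,0,0.185,94],[0,0,0,0,0,0.185,94],[0,0,0,0,0,0.185,94],[0,0,0,0,0,0.185,94],[0,0,0,0,0,0.185,94],[0,0,0,0,0,0.185,94],[0,0,0,0,0,0.185,94],[0,0,0,0,0,0.185,94],[0,0,0,0,0,0.185,94],[0,0,0,0,0,0.185,94]]';  python3 -m pendant '[[0,0,0,0,0,0.185,94],[0,0,0,0,0,0.185,94],[0,0,0,0,0,0.185,94],[0,0,0,0,0,0.185,94],[0,0,0,0,0,0.185,94],[0,0,0,0,0,0,94]]'; python3 -c "
from h import *
plan(.4655,-.193,.11,-58.6)"
```

```text
t: 8.68
ee_pos: [0.4486, -0.1862, 0.1411]
tcp_rot: [-2.338, -2.039, 0.02]
force: [-0.2, -0.4, 0.4]
grip_width: 0.094
t: 9.43
ee_pos: [0.4455, -0.1837, 0.135]
tcp_rot: [-3.008, -0.768, 0.054]
force: [-0.1, -0.6, 0.9]
grip_width: 0.0938
t 9.425 pos [ 0.4455 -0.1837  0.135 ] F [-0.1  -0.6   0.95] w 0.0938 head -61.39 joints [-0.62 -0.04  2.   -0.    1.23  0.45]
 total shift tool mm now-axes [13.7 18.8 23.9]  target-axes [12.2 18.3 25. ]  turn [-0.0451  0.0238 -0.0481]
```

```bash
python3 -m pendant '[[0,0,0,-0.045,0.024,-0.048,94],[6,9,0,0,0,0,94],[6,9,0,0,0,0,94],[0,0,0,0,0,0,94]]'; python3 -c "
from h import *
plan(.4655,-.193,.11,-58.6)
for c in ('scene','top'): cv2.imwrite(f'pics/{c}4.png',imaging.camera(c))
crop('scene4',330,280,450,410,'s4',5);crop('top4',360,250,460,350,'t4',5)"
```

```text
t: 9.93
ee_pos: [0.4665, -0.1933, 0.1338]
tcp_rot: [-3.019, -0.863, 0.001]
force: [-0.0, -1.0, -0.9]
grip_width: 0.0938
t 9.925 pos [ 0.4665 -0.1933  0.1338] F [-0.04 -1.02 -0.91] w 0.0938 head -58.08 joints [-0.62 -0.02  1.98  0.    1.18  0.4 ]
 total shift tool mm now-axes [-0.7 -0.7 23.8]  target-axes [-0.7 -0.8 23.8]  turn [-0.0014  0.0003  0.009 ]
```

View pics/s4.png

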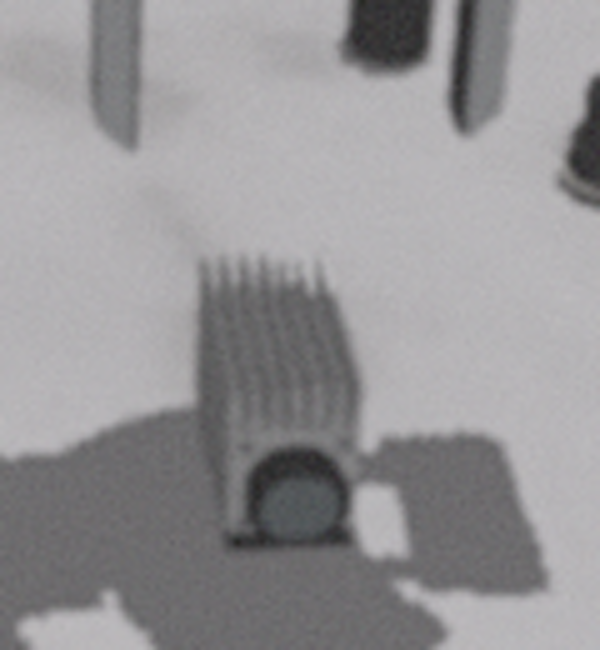

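View pics/t4.png

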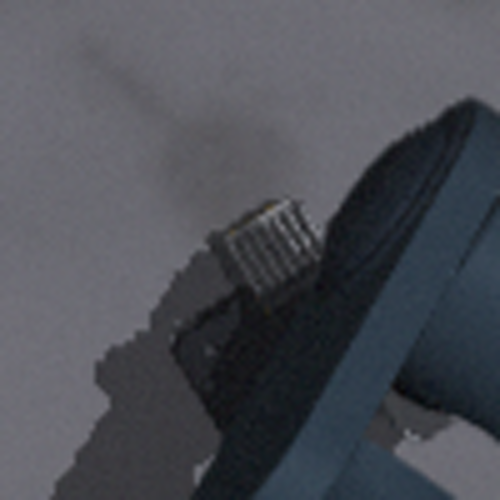

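```bash
python3 -m pendant '[[0,0,20,0,0,0,94],[0,0,25,0,0,0.009,94],[0,0,20,0,0,0,94],[0,0,0,0,0,0,94]]'; python3 -c "
from h import *
plan(.4655,-.193,.021,-58.6)"
```

```text
t: 10.52
ee_pos: [0.4662, -0.1931, 0.0675]
tcp_rot: [-3.023, -0.85, 0.001]
force: [-0.8, 0.4, 0.9]
grip_width: 0.0942
t 10.525 pos [ 0.4662 -0.1931  0.0675] F [-0.76  0.43  0.85] w 0.0942 head -58.58 joints [-0.62  0.08  2.02  0.    1.04  0.4 ]
 total shift tool mm now-axes [-0.5 -0.4 46.5]  target-axes [-0.5 -0.4 46.5]  turn [-0.0014  0.0004  0.0003]
```

```bash
python3 -m pendant '[[0,0,20,0,0,0,94],[0,0,18,0,0,0,94],[0,0,7,0,0,0,94],[0,0,0,0,0,0,94]]'; python3 -c "
from h import *
plan(.4655,-.193,.021,-58.6)
cv2.imwrite(f'pics/scene5.png',imaging.camera('scene'))
crop('scene5',330,280,450,410,'s5',5)"
```

```text
t: 11.02
ee_pos: [0.4682, -0.1945, 0.0239]
tcp_rot: [3.022, 0.85, 0.004]
force: [0.5, -0.2, -1.0]
grip_width: 0.0939
t 11.025 pos [ 0.4682 -0.1945  0.0239] F [ 0.53 -0.22 -0.95] w 0.0939 head -58.56 joints [-0.62  0.16  2.03  0.    0.95  0.4 ]
 total shift tool mm now-axes [-1.6 -2.7  2.9]  target-axes [-1.6 -2.7  2.9]  turn [ 0.003  -0.0015  0.0007]
```

View pics/s5.png

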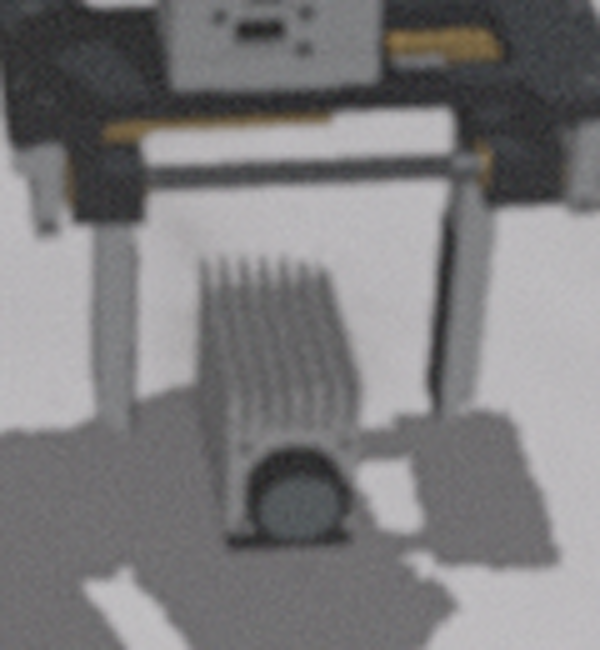

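```bash
python3 -m pendant '[[-1.5,-2,2.5,0,0,0,94],[0,0,0,0,0,0,30],[0,0,0,0,0,0,30],[0,0,0,0,0,0,30],[0,0,0,0,0,0,30],[0,0,0,0,0,0,30],[0,0,0,0,0,0,30],[0,0,0,0,0,0,30]]' 40; python3 -c "
from h import *
plan(.4655,-.193,.021,-58.6)"
```

```text
t: 12.08
ee_pos: [0.467, -0.1941, 0.0233]
tcp_rot: [3.02, 0.85, 0.007]
force: [0.6, -0.4, 0.2]
grip_width: 0.0398
t 12.075 pos [ 0.467  -0.1941  0.0233] F [ 0.57 -0.37  0.23] w 0.0398 head -58.56 joints [-0.62  0.16  2.03  0.    0.94  0.4 ]
 total shift tool mm now-axes [-0.7 -1.7  2.3]  target-axes [-0.7 -1.7  2.3]  turn [ 0.0057 -0.0029  0.0008]
```

```bash
python3 -m pendant '[[0,0,-10,0,0,0,30],[0,0,-25,0,0,0,30],[0,0,-35,0,0,0,30],[0,0,-40,0,0,0,30],[0,0,0,0,0,0.18,30],[0,0,0,0,0,0.18,30],[0,0,0,0,0,0.18,30],[0,0,0,0,0,0,30]]'; python3 -c "
from h import *
plan(.5045,.040,.12,-89.9)
for c in ('scene','top'): cv2.imwrite(f'pics/{c}6.png',imaging.camera(c))
crop('scene6',330,230,470,380,'s6',5)"
```

```text
t: 13.08
ee_pos: [0.465, -0.1931, 0.1385]
tcp_rot: [3.138, -0.01, 0.007]
force: [0.1, 0.1, -2.3]
grip_width: 0.0398
t 13.075 pos [ 0.465  -0.1931  0.1385] F [ 0.12  0.06 -2.29] w 0.0398 head -90.37 joints [-0.62 -0.03  1.99 -0.    1.18  0.96]
 total shift tool mm now-axes [  38.  -233.4   17.8]  target-axes [  39.9 -233.    18.5]  turn [ 0.0036 -0.0048 -0.0081]
```

View pics/s6.png

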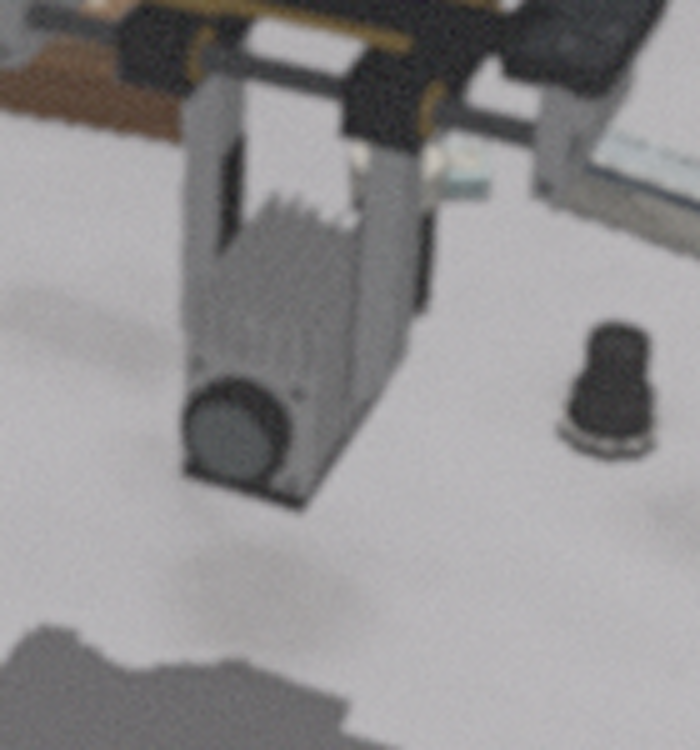

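```bash
python3 -c "
from h import *
o=sensors.get_obs()['ee_pos']; p=o-[0,0,.0233]
for l,px in [((-.035,-.02,0),(303,510)),((-.035,.02,0),(186,470)),((.035,-.02,0),(412,345))]:
    print(proj('scene',p+l), un(px,(330,230),5), 'at zoff -.005', proj('scene',p+l+np.array([0,0,-.005])))
    print(proj('scene',p+l+np.array([.003,0,-.005])))
"
```

```text
[389.89521444 331.25469829] [390.2, 331.6] at zoff -.005 [389.70466388 334.01817711]
[390.49262767 332.82060324]
[364.03321774 322.96860681] [366.8, 323.6] at zoff -.005 [363.93054578 325.69428933]
[364.77652559 324.54925672]
[407.15513949 305.18697497] [412.0, 298.6] at zoff -.005 [406.92398816 307.84766887]
[407.61108986 306.8033886 ]
```

```bash
python3 -m pendant '[[6,-40,0,0,0,-0.008,30],[6,-45,0,0,0,0,30],[6,-45,0,0,0,0,30],[6,-45,0,0,0,0,30],[6,-40,0,0,0,0,30],[0,-15,0,0,0,0,30],[0,0,0,0,0,0,30]]'; python3 -c "
from h import *
plan(.497,.040,.12,-89.9)"
```

```text
t: 14.05
ee_pos: [0.4942, 0.0425, 0.1378]
tcp_rot: [3.137, 0.025, 0.008]
force: [-0.4, -0.2, -2.8]
grip_width: 0.0398
t 14.05 pos [0.4942 0.0425 0.1378] F [-0.42 -0.17 -2.79] w 0.0398 head -89.11 joints [-0.14 -0.05  2.   -0.    1.18  1.42]
 total shift tool mm now-axes [ 2.6  2.5 17.9]  target-axes [ 2.7  2.5 17.8]  turn [ 0.0048 -0.0052  0.0139]
```

```bash
python3 -m pendant '[[2,2.5,10,0,0,0.014,30],[0,0,25,0,0,0,30],[0,0,30,0,0,0,30],[0,0,5,0,0,0,30],[0,0,0,0,0,0,30]]'; python3 -c "
from h import *
plan(.497,.040,.0333,-89.9)
for c in ('scene','top'): cv2.imwrite(f'pics/{c}7.png',imaging.camera(c))
crop('scene7',230,220,340,340,'s7',6)
crop('top7',270,200,370,320,'t7',6)"
```

```text
t: 14.68
ee_pos: [0.4975, 0.0334, 0.0652]
tcp_rot: [3.135, -0.01, 0.009]
force: [1.0, 0.8, -2.3]
grip_width: 0.04
t 14.675 pos [0.4975 0.0334 0.0652] F [ 1.02  0.78 -2.31] w 0.04 head -90.37 joints [-0.16  0.07  2.04 -0.01  1.03  1.42]
 total shift tool mm now-axes [-0.7 -6.8 31.9]  target-axes [-0.5 -6.6 31.9]  turn [ 0.0066 -0.0057 -0.0081]
```

View pics/s7.png

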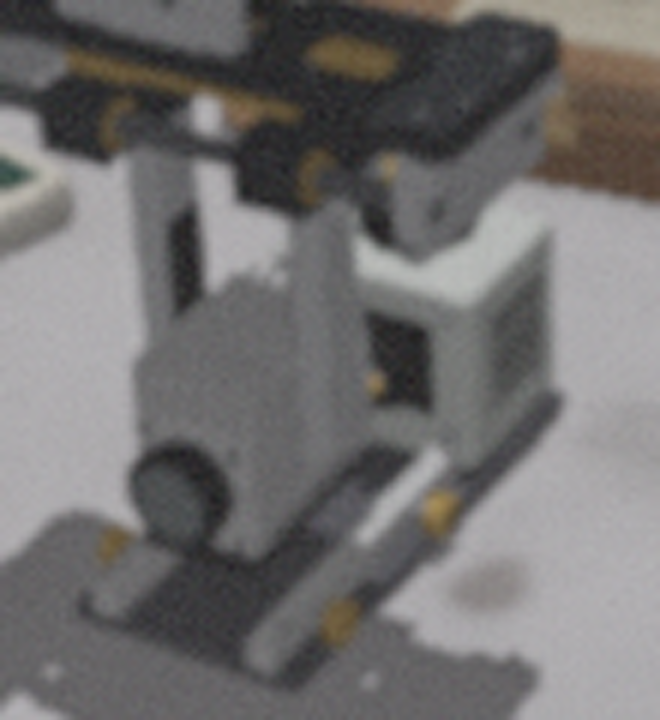

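View pics/t7.png

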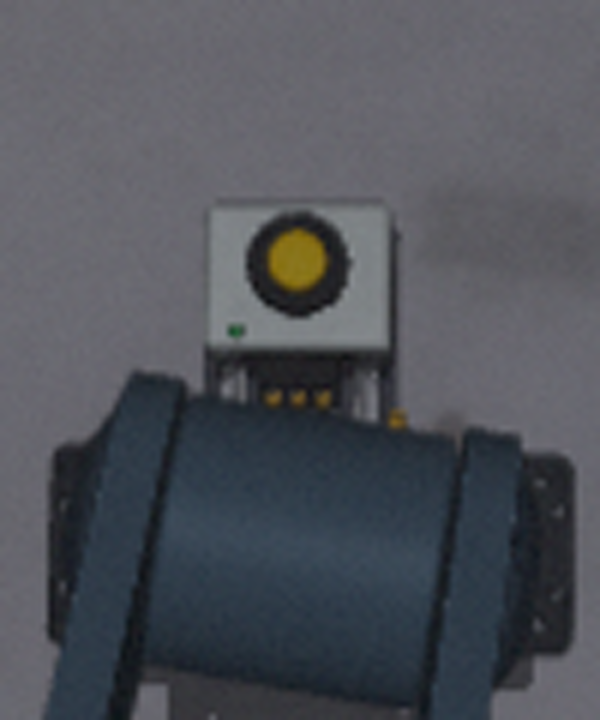

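```bash
python3 -m pendant '[[0,-4,0,0.006,-0.006,-0.008,30],[0,-3,0,0,0,0,30],[0,0,0,0,0,0,30],[0,0,0,0,0,0,30]]'; python3 -c "
from h import *
plan(.497,.040,.0333,-89.9)
for c in ('scene',): cv2.imwrite(f'pics/{c}8.png',imaging.camera(c))
crop('scene8',230,220,340,340,'s8',6)"
```

```text
t: 15.28
ee_pos: [0.4998, 0.0412, 0.0683]
tcp_rot: [3.141, 0.005, 0.008]
force: [0.3, -0.5, -2.7]
grip_width: 0.0399
t 15.275 pos [0.4998 0.0412 0.0683] F [ 0.33 -0.5  -2.75] w 0.0399 head -89.81 joints [-0.14  0.07  2.03 -0.    1.04  1.42]
 total shift tool mm now-axes [-2.9  1.1 35. ]  target-axes [-2.8  1.2 35. ]  turn [ 0.001  -0.0053  0.0015]
```

View pics/s8.png

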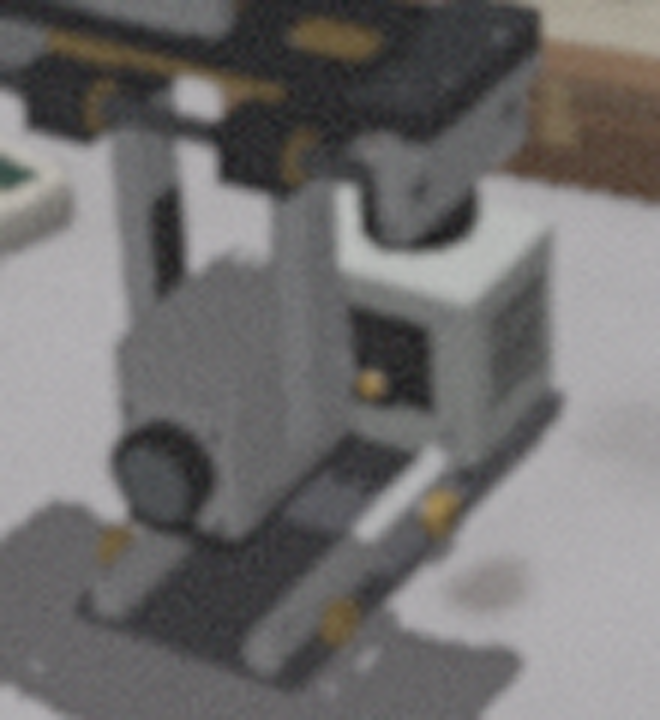

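```bash
python3 -c "
from h import *
p=un((238,540),(230,220),6)
for z in (.045,.041): print(onz('scene',p,z))
# rail right: near end inner top corner at crop (245,640)?, left rail near end inner (130,615)
for l in [(-.07,-.0265,.022),(-.07,.0265,.022),(.04,-.0265,.022)]:
    for b in (0,-.005): 
        q=proj('scene',np.array([.5325+l[0],.040+l[1],l[2]+b])); print(l,b,(q-[230,220])*6)
"
```

```text
[0.46908929 0.02203388 0.045     ]
[0.47346202 0.02518575 0.041     ]
(-0.07, -0.0265, 0.022) 0 [252.28597908 621.68649461]
(-0.07, -0.0265, 0.022) -0.005 [253.25538697 635.29140832]
(-0.07, 0.0265, 0.022) 0 [103.31662688 569.40770928]
(-0.07, 0.0265, 0.022) -0.005 [104.65173324 582.80787572]
(0.04, -0.0265, 0.022) 0 [441.08245956 429.39980268]
(0.04, -0.0265, 0.022) -0.005 [441.50636485 442.34675013]
```

```bash
python3 -m pendant '[[-2,1,10,0,-0.004,0,30],[0,0,6,0,0,0,30],[0,0,3,0,0,0,30],[0,0,0,0,0,0,30]]'; python3 -c "
from h import *
plan(.497,.040,.0333,-89.9)"
```

```text
t: 15.82
ee_pos: [0.497, 0.04, 0.0472]
tcp_rot: [3.141, 0.005, -0.001]
force: [0.5, -0.7, -2.2]
grip_width: 0.0396
t 15.825 pos [0.497  0.04   0.0472] F [ 0.45 -0.67 -2.23] w 0.0396 head -89.83 joints [-0.15  0.1   2.04 -0.    1.    1.42]
 total shift tool mm now-axes [-0.   0.  13.9]  target-axes [-0.   0.  13.9]  turn [0.0008 0.0005 0.0013]
```

```bash
python3 -m pendant '[[0,0,4,0,0,0,30],[0,0,3,0,0,0,30],[0,0,0,0,0,0,30]]'; python3 -m pendant '[[0,0,3,0,0,0,30],[0,0,1,0,0,0,30],[0,0,0,0,0,0,30]]';python3 -c "
from h import *
plan(.497,.040,.0333,-89.9)"
```

```text
t: 16.2
ee_pos: [0.4972, 0.04, 0.0399]
tcp_rot: [3.141, 0.005, -0.0]
force: [0.4, -0.0, -2.5]
grip_width: 0.0396
t: 16.58
ee_pos: [0.4974, 0.04, 0.0359]
tcp_rot: [3.141, 0.005, 0.001]
force: [-0.9, 0.5, -2.1]
grip_width: 0.0397
t 16.575 pos [0.4974 0.04   0.0359] F [-0.88  0.49 -2.11] w 0.0397 head -89.82 joints [-0.15  0.13  2.04 -0.    0.97  1.42]
 total shift tool mm now-axes [-0.4 -0.   2.6]  target-axes [-0.4 -0.   2.6]  turn [ 0.0009 -0.0004  0.0013]
```

```bash
python3 -m pendant '[[0,0,1.5,0,0,0,30],[0,0,0,0,0,0,30]]'; python3 -m pendant '[[0,0,1.2,0,0,0,30],[0,0,0,0,0,0,30]]';python3 -c "
from h import *
plan(.497,.040,.0333,-89.9)
for c in ('scene',): cv2.imwrite(f'pics/{c}9.png',imaging.camera(c))
crop('scene9',230,220,340,340,'s9',6)"
```

```text
t: 16.82
ee_pos: [0.4975, 0.0399, 0.0344]
tcp_rot: [3.141, 0.005, 0.001]
force: [0.4, -0.2, -2.1]
grip_width: 0.0398
t: 17.08
ee_pos: [0.4978, 0.0399, 0.0334]
tcp_rot: [3.141, 0.005, 0.002]
force: [0.1, 0.1, -1.7]
grip_width: 0.0395
t 17.075 pos [0.4978 0.0399 0.0334] F [ 0.13  0.14 -1.68] w 0.0395 head -89.82 joints [-0.15  0.13  2.04 -0.    0.97  1.42]
 total shift tool mm now-axes [-0.8 -0.1  0.1]  target-axes [-0.8 -0.1  0.1]  turn [ 0.001  -0.001   0.0013]
```

View pics/s9.png

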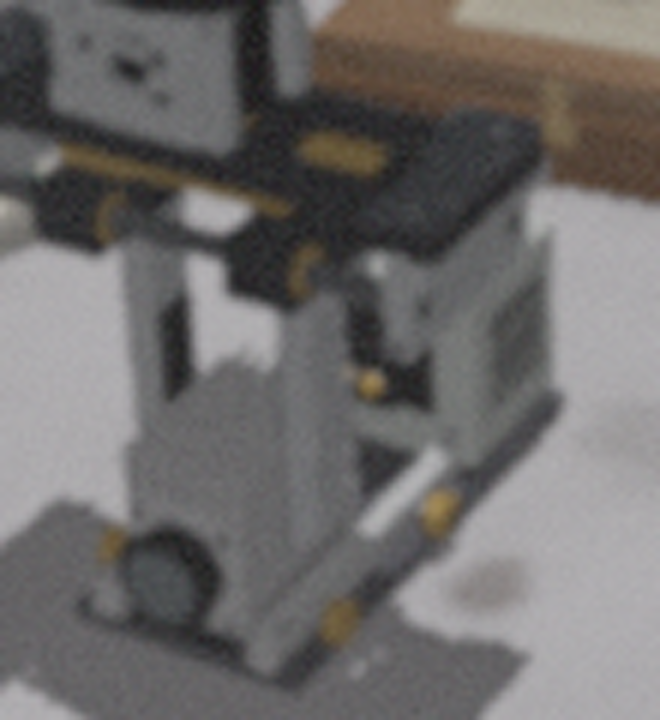

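```bash
python3 -m pendant '[[4,0,0,0,0,0,30],[4,0,0,0,0,0,30],[0,0,0,0,0,0,30]]'; python3 -m pendant '[[3,0,0,0,0,0,30],[0,0,0,0,0,0,30]]'; python3 -m pendant '[[3,0,0,0,0,0,30],[0,0,0,0,0,0,30]]'
```

```text
t: 17.5
ee_pos: [0.5065, 0.0399, 0.0333]
tcp_rot: [3.141, 0.005, 0.003]
force: [0.2, -0.2, -1.9]
grip_width: 0.0398
t: 17.75
ee_pos: [0.5098, 0.0399, 0.0333]
tcp_rot: [3.141, 0.005, 0.003]
force: [1.3, -0.1, -2.1]
grip_width: 0.0398
t: 18.0
ee_pos: [0.5131, 0.04, 0.0333]
tcp_rot: [3.141, 0.005, 0.003]
force: [-0.5, 0.7, -1.2]
grip_width: 0.0398
```

```bash
python3 -m pendant '[[2,0,0,0,0,0,30],[0,0,0,0,0,0,30]]'; python3 -m pendant '[[2,0,0,0,0,0,30],[0,0,0,0,0,0,30]]'; python3 -m pendant '[[2,0,0,0,0,0,30],[0,0,0,0,0,0,30]]'
```

```text
t: 18.25
ee_pos: [0.5153, 0.04, 0.0333]
tcp_rot: [3.141, 0.005, 0.004]
force: [0.2, -0.1, -1.7]
grip_width: 0.0399
t: 18.5
ee_pos: [0.5175, 0.04, 0.0333]
tcp_rot: [3.141, 0.005, 0.004]
force: [0.8, -0.3, -2.2]
grip_width: 0.0398
t: 18.75
ee_pos: [0.5197, 0.04, 0.0333]
tcp_rot: [3.141, 0.005, 0.004]
force: [0.2, 0.8, -1.7]
grip_width: 0.0394
```

```bash
python3 -m pendant '[[2,0,0,0,0,0,30],[0,0,0,0,0,0,30]]'; python3 -m pendant '[[2,0,0,0,0,0,30],[0,0,0,0,0,0,30]]'; python3 -m pendant '[[1,0,0,0,0,0,30],[0,0,0,0,0,0,30]]'
```

```text
t: 19.0
ee_pos: [0.5209, 0.04, 0.0334]
tcp_rot: [3.14, 0.005, -0.0]
force: [-0.2, -1.0, 0.4]
grip_width: 0.0397
t: 19.25
ee_pos: [0.5219, 0.04, 0.0335]
tcp_rot: [3.14, 0.006, -0.005]
force: [-1.8, 0.5, 0.3]
grip_width: 0.0398
t: 19.5
ee_pos: [0.522, 0.04, 0.0335]
tcp_rot: [3.14, 0.006, -0.009]
force: [-2.2, -0.5, 0.9]
grip_width: 0.0398
```

```bash
python3 -m pendant '[[2,0,0,0,0,0,30],[2,0,0,0,0,0,30]]'; python3 -m pendant '[[2,0,0,0,0,0,30],[2,0,0,0,0,0,30]]';python3 -c "
from h import *
imaging.camera('scene')
plan(.529,.040,.0333,-89.9)"
```

```text
t: 19.75
ee_pos: [0.5234, 0.04, 0.0337]
tcp_rot: [3.14, 0.007, -0.021]
force: [-9.6, -1.3, 9.8]
grip_width: 0.0394
t: 20.0
ee_pos: [0.5238, 0.0401, 0.0341]
tcp_rot: [3.14, 0.008, -0.039]
force: [-11.4, -0.8, 10.4]
grip_width: 0.0399
t 20.05 pos [0.5238 0.04   0.0341] F [-12.9   -0.36  10.83] w 0.0398 head -89.7 joints [-0.14  0.2   1.96 -0.01  1.01  1.43]
 total shift tool mm now-axes [5.2 0.  0.7]  target-axes [5.2 0.  0.8]  turn [0.0017 0.0249 0.0034]
```

```bash
python3 -m pendant '[[1,0,-0.3,0,0.03,0,30]]'; python3 -m pendant '[[1,0,0,0,0.03,0,30]]';python3 -c "
from h import *
plan(.529,.040,.0333,-89.9);print(sensors.get_obs()['torque'])
for c in ('scene','top'): cv2.imwrite(f'pics/{c}10.png',imaging.camera(c))
crop('scene10',230,220,340,340,'s10',6);crop('top10',270,200,370,320,'t10',5)
plan(.529,.040,.0333,-89.9)"
```

```text
t: 20.18
ee_pos: [0.5234, 0.0401, 0.0334]
tcp_rot: [3.14, 0.009, 0.003]
force: [-5.1, -1.4, -4.1]
grip_width: 0.0397
t: 20.3
ee_pos: [0.5238, 0.0401, 0.0335]
tcp_rot: [3.14, 0.009, 0.048]
force: [-4.8, 0.4, 9.4]
grip_width: 0.04
t 20.3 pos [0.5238 0.0401 0.0335] F [-4.82  0.38  9.41] w 0.04 head -89.68 joints [-0.14  0.17  2.    0.    0.94  1.42]
 total shift tool mm now-axes [5.2 0.2 0.4]  target-axes [5.2 0.2 0.2]  turn [ 0.0012 -0.0306  0.0039]
[0.08658594 1.72633545 0.02894728]
t 20.4 pos [0.5238 0.0401 0.0336] F [-5.45 -0.63  4.91] w 0.04 head -89.69 joints [-0.14  0.17  2.    0.    0.94  1.42]
 total shift tool mm now-axes [5.2 0.2 0.5]  target-axes [5.2 0.1 0.3]  turn [ 0.0013 -0.0311  0.0038]
```

View pics/s10.png

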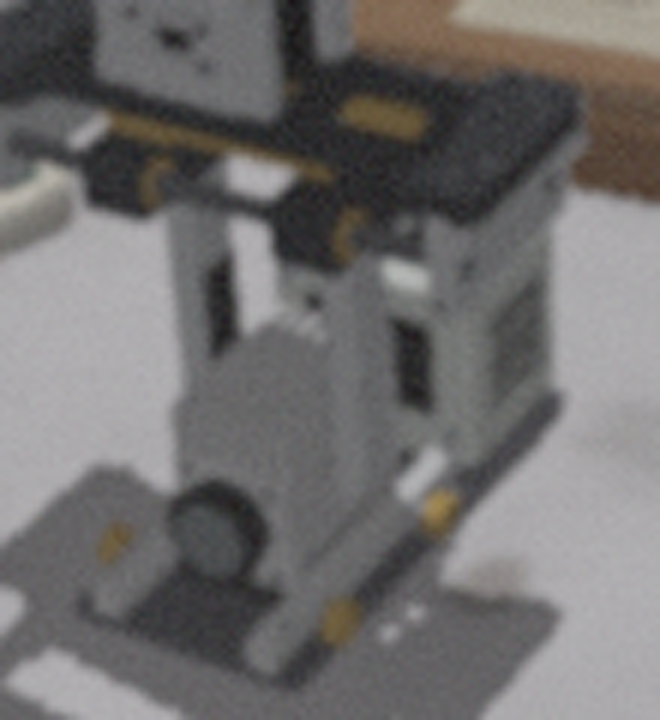

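View pics/t10.png

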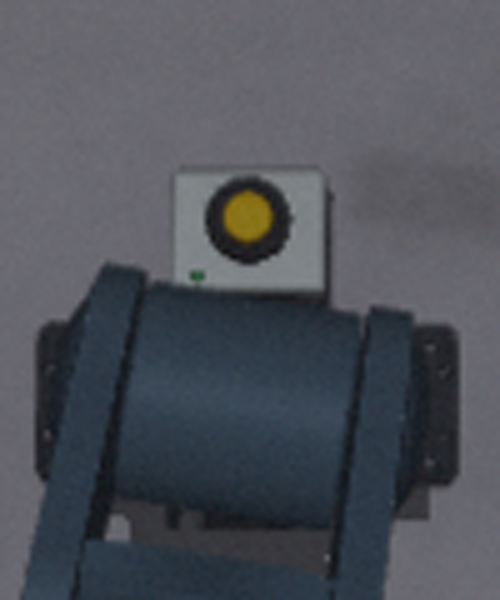

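```bash
python3 -m pendant '[[1,0,0.2,0,-0.031,0,30]]'; python3 -m pendant '[[0,0,0,0,0,0,30]]';python3 -c "
from h import *
plan(.5288,.040,.0333,-89.9)"
```

```text
t: 20.52
ee_pos: [0.524, 0.0402, 0.0338]
tcp_rot: [3.14, 0.009, -0.004]
force: [-8.6, -0.9, 9.7]
grip_width: 0.0395
t: 20.65
ee_pos: [0.5242, 0.0402, 0.0338]
tcp_rot: [3.14, 0.009, -0.005]
force: [-3.6, -0.1, 0.6]
grip_width: 0.0397
t 20.65 pos [0.5242 0.0402 0.0338] F [-3.65 -0.13  0.64] w 0.0397 head -89.69 joints [-0.14  0.19  1.97 -0.    0.98  1.43]
 total shift tool mm now-axes [4.6 0.3 0.5]  target-axes [4.6 0.2 0.5]  turn [0.0012 0.0032 0.0037]
```

```bash
python3 -m pendant '[[2,0,-0.1,0,0.006,0.002,30]]'; python3 -m pendant '[[2,0,-0.1,0,0.006,0.002,30]]';python3 -m pendant '[[2,0,-0.1,0,0.006,0,30]]';python3 -c "
from h import *
plan(.5288,.040,.0333,-89.9)"
```

```text
t: 20.78
ee_pos: [0.5247, 0.0403, 0.0338]
tcp_rot: [3.14, 0.006, -0.003]
force: [-10.9, -1.1, 9.3]
grip_width: 0.0399
t: 20.9
ee_pos: [0.5248, 0.0404, 0.0338]
tcp_rot: [3.141, 0.004, -0.003]
force: [-13.5, -0.9, 11.3]
grip_width: 0.0399
t: 21.02
ee_pos: [0.5249, 0.0403, 0.0338]
tcp_rot: [3.14, 0.005, -0.003]
force: [-12.6, -1.1, 9.9]
grip_width: 0.0398
t 21.025 pos [0.5249 0.0403 0.0338] F [-12.6   -1.13   9.91] w 0.0398 head -89.83 joints [-0.14  0.19  1.97 -0.    0.98  1.43]
 total shift tool mm now-axes [3.9 0.4 0.5]  target-axes [3.9 0.3 0.5]  turn [0.0012 0.0022 0.0013]
```

```bash
python3 -m pendant '[[2,0,-0.8,0,0.003,0,30]]'; python3 -m pendant '[[2,0,-0.8,0,0.003,0,30]]';python3 -c "
from h import *
plan(.5288,.040,.0333,-89.9)"
```

```text
t: 21.15
ee_pos: [0.5249, 0.0403, 0.0339]
tcp_rot: [3.14, 0.005, -0.007]
force: [-8.1, -2.3, 0.8]
grip_width: 0.0394
t: 21.28
ee_pos: [0.5249, 0.0403, 0.034]
tcp_rot: [3.14, 0.006, -0.011]
force: [-10.3, -1.3, 4.1]
grip_width: 0.0401
t 21.275 pos [0.5249 0.0403 0.034 ] F [-10.3   -1.34   4.07] w 0.0401 head -89.79 joints [-0.14  0.19  1.97 -0.    0.99  1.43]
 total shift tool mm now-axes [3.9 0.4 0.6]  target-axes [3.9 0.3 0.7]  turn [0.0013 0.007  0.002 ]
```

```bash
python3 -c "
from h import *
a=proj('scene',[.452,.04,.03]);print(a)
for dx in (.02,.023,.026,.03): print(dx,(proj('scene',[.452+dx,.04,.03])-a)*6)
cv2.imwrite('pics/scene11.png',imaging.camera('scene'))
# match lens patch between scene9 and 11
A=cv2.imread('pics/scene9.png',0);B=cv2.imread('pics/scene11.png',0)
T=A[300:330,246:270]; 
r=cv2.matchTemplate(B[270:340,235:300],T,cv2.TM_CCOEFF_NORMED);_,m,_,l=cv2.minMaxLoc(r)
print(m,l[0]+235-246,l[1]+270-300)
crop('scene11',230,220,340,340,'s11',6)
plan(.5288,.040,.0333,-89.9)"
```

```text
[255.77571208 318.84455872]
0.02 [ 38.43067454 -37.05779167]
0.023 [ 44.08768644 -42.51271461]
0.026 [ 49.71722229 -47.94114306]
0.03 [ 57.18087443 -55.13816651]
0.913375198841095 8 -9
t 21.325 pos [0.525  0.0403 0.034 ] F [-9.51 -0.94  5.01] w 0.0393 head -89.79 joints [-0.14  0.19  1.97 -0.    0.99  1.43]
 total shift tool mm now-axes [3.9 0.3 0.6]  target-axes [3.8 0.3 0.7]  turn [0.0013 0.0072 0.002 ]
```

View pics/s11.png

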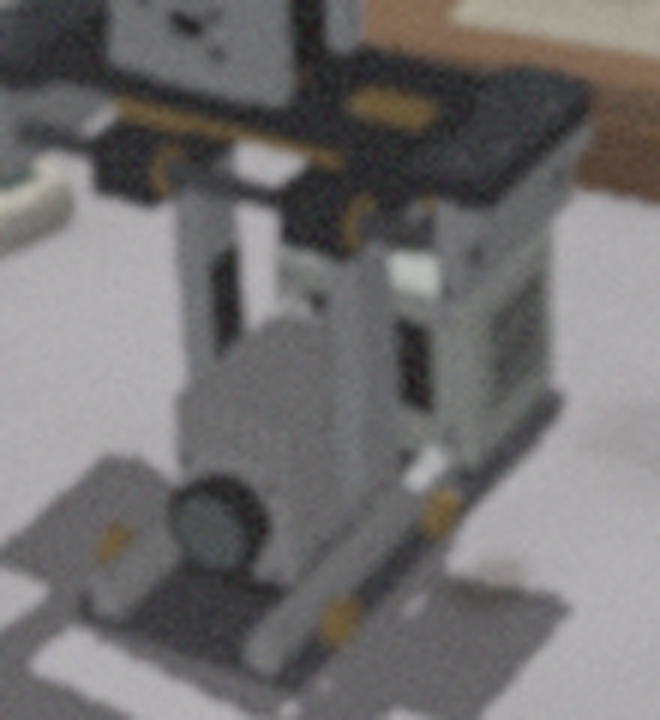

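```bash
python3 -c "
from h import *
S=lambda p,o,k:np.array(un(p,o,k))
p0=S((300,508),(330,280),5); p1=S((211,527),(230,220),6)
for b in (-.005,-.0025,0):
  def f(v):
    h,x,y=v
    a=.55;l=np.array([.4667-.045*np.cos(a),-.1933-.045*np.sin(a),h+b])
    return np.concatenate([(proj('scene',l)-p0),(proj('scene',[x-.045,y,h+.01+b])-p1)])
  s=least_squares(f,[.03,.52,.04]);print(b,s.x,s.fun)
"
```

```text
-0.005 [0.0276525  0.52919793 0.04245788] [-1.16115351e+00 -8.29899916e-02  0.00000000e+00 -5.68434189e-14]
-0.0025 [0.0251525  0.52919793 0.04245788] [-1.16115351e+00 -8.29899922e-02  0.00000000e+00 -5.68434189e-14]
0 [0.0226525  0.52919793 0.04245788] [-1.16115351e+00 -8.29899929e-02  0.00000000e+00 -5.68434189e-14]
```

```bash
python3 -m pendant '[[0.5,0,-1.5,0,0.007,0,30]]'; python3 -m pendant '[[1,0,-1,0,0.004,0,30]]';python3 -c "
from h import *
plan(.5288,.040,.0345,-89.9)"
```

```text
t: 21.45
ee_pos: [0.5235, 0.0404, 0.034]
tcp_rot: [3.14, 0.006, -0.008]
force: [-4.3, -1.3, -4.7]
grip_width: 0.0395
t: 21.58
ee_pos: [0.5233, 0.0403, 0.0339]
tcp_rot: [3.14, 0.006, -0.006]
force: [-3.8, -1.4, -0.9]
grip_width: 0.0398
t 21.575 pos [0.5233 0.0403 0.0339] F [-3.82 -1.37 -0.89] w 0.0398 head -89.78 joints [-0.14  0.19  1.97 -0.    0.98  1.43]
 total shift tool mm now-axes [ 5.5  0.3 -0.6]  target-axes [ 5.5  0.3 -0.6]  turn [0.0012 0.0038 0.0021]
```

```bash
python3 -m pendant '[[3,0,-1.8,0,0.004,0,30]]'; python3 -m pendant '[[3,0,-1.8,0,0.004,0,30]]';python3 -c "
from h import *
imaging.camera('scene')
plan(.5288,.040,.0345,-89.9)"
```

```text
t: 21.7
ee_pos: [0.5242, 0.0403, 0.034]
tcp_rot: [3.14, 0.006, -0.007]
force: [-5.4, -2.6, -5.3]
grip_width: 0.0396
t: 21.82
ee_pos: [0.5249, 0.0403, 0.034]
tcp_rot: [3.14, 0.006, -0.01]
force: [-6.1, -2.4, -3.9]
grip_width: 0.0404
t 21.875 pos [0.525  0.0404 0.034 ] F [-6.72 -1.66 -3.95] w 0.0398 head -89.77 joints [-0.14  0.19  1.97 -0.    0.99  1.43]
 total shift tool mm now-axes [ 3.8  0.4 -0.5]  target-axes [ 3.8  0.4 -0.5]  turn [0.001  0.0065 0.0022]
```

```bash
python3 -m pendant '[[4,0,-1.6,0,0.006,0.002,30]]'; python3 -m pendant '[[4,0,-1.6,0,0.006,0,30]]';python3 -c "
from h import *
imaging.camera('scene')
plan(.5288,.040,.0345,-89.9)"
```

```text
t: 22.0
ee_pos: [0.5264, 0.0404, 0.034]
tcp_rot: [3.141, 0.003, -0.011]
force: [-9.3, -1.6, 0.7]
grip_width: 0.0394
t: 22.12
ee_pos: [0.5276, 0.0404, 0.0341]
tcp_rot: [3.141, 0.004, -0.013]
force: [-10.6, -3.1, 1.9]
grip_width: 0.0397
t 22.175 pos [0.5277 0.0404 0.034 ] F [-10.02  -1.37   2.25] w 0.0395 head -89.85 joints [-0.14  0.2   1.96 -0.    0.99  1.43]
 total shift tool mm now-axes [ 1.1  0.4 -0.5]  target-axes [ 1.1  0.4 -0.5]  turn [0.0009 0.0084 0.0008]
```

```bash
python3 -m pendant '[[3.6,0,-1.8,0,0.008,0,30]]';python3 -c "
from h import *
for i in range(6):
    imaging.camera('scene'); plan(.5288,.040,.0345,-89.9)
imaging.camera('top')
for c in ('scene','top'): cv2.imwrite(f'pics/{c}12.png',imaging.camera(c))
crop('scene12',230,220,340,340,'s12',6);plan(.5288,.040,.0345,-89.9)"
```

```text
t: 22.3
ee_pos: [0.5281, 0.0404, 0.0341]
tcp_rot: [3.141, 0.005, -0.013]
force: [-9.6, -2.8, 0.7]
grip_width: 0.0399
t 22.35 pos [0.5281 0.0404 0.0341] F [-10.21  -1.73   0.93] w 0.0398 head -89.83 joints [-0.14  0.2   1.96 -0.    0.99  1.43]
 total shift tool mm now-axes [ 0.6  0.4 -0.4]  target-axes [ 0.6  0.4 -0.4]  turn [0.0009 0.0085 0.0012]
t 22.4 pos [0.5281 0.0404 0.034 ] F [-10.13  -2.52   0.23] w 0.0399 head -89.83 joints [-0.14  0.2   1.96 -0.    0.99  1.43]
 total shift tool mm now-axes [ 0.7  0.4 -0.5]  target-axes [ 0.7  0.4 -0.5]  turn [0.0009 0.0085 0.0013]
t 22.45 pos [0.5282 0.0404 0.0341] F [-8.86 -2.61  0.37] w 0.0398 head -89.83 joints [-0.14  0.2   1.96 -0.    0.99  1.43]
 total shift tool mm now-axes [ 0.6  0.4 -0.4]  target-axes [ 0.6  0.4 -0.4]  turn [0.0009 0.0084 0.0012]
t 22.5 pos [0.5281 0.0404 0.034 ] F [-10.4   -1.13   0.33] w 0.0397 head -89.83 joints [-0.14  0.2   1.96 -0.    0.99  1.43]
 total shift tool mm now-axes [ 0.7  0.4 -0.5]  target-axes [ 0.7  0.4 -0.5]  turn [0.0009 0.0084 0.0012]
t 22.55 pos [0.5281 0.0404 0.034 ] F [-9.44 -2.17  0.65] w 0.04 head -89.83 joints [-0.14  0.2   1.96 -0.    0.99  1.43]
 total shift tool mm now-axes [ 0.7  0.4 -0.5]  target-axes [ 0.7  0.4 -0.5]  turn [0.0009 0.0084 0.0012]
t 22.6 pos [0.5282 0.0404 0.0341] F [-9.57 -2.16  0.01] w 0.0399 head -89.83 joints [-0.14  0.2   1.96 -0.    0.99  1.43]
 total shift tool mm now-axes [ 0.6  0.4 -0.5]  target-axes [ 0.6  0.4 -0.4]  turn [0.0009 0.0083 0.0012]
t 22.75 pos [0.5281 0.0404 0.0341] F [-10.34  -3.88   0.76] w 0.0396 head -89.83 joints [-0.14  0.2   1.96 -0.    0.99  1.43]
 total shift tool mm now-axes [ 0.7  0.4 -0.4]  target-axes [ 0.7  0.4 -0.4]  turn [0.0009 0.0083 0.0012]
```

View pics/s12.png

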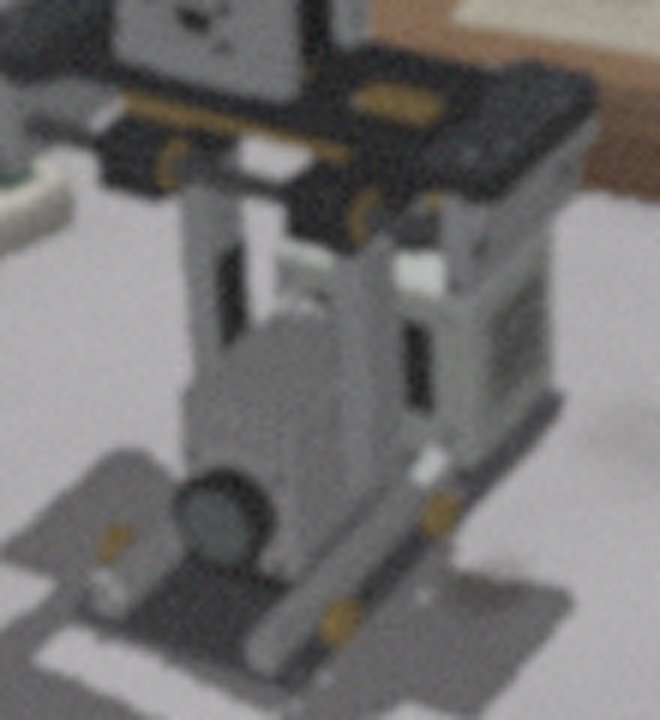

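View pics/top12.png

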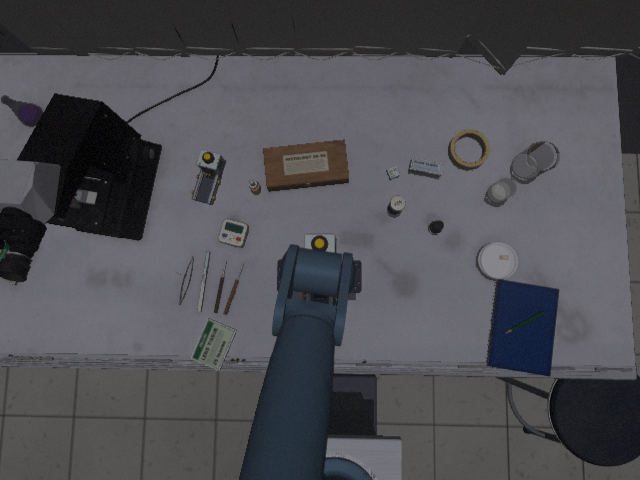

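The push is steady: Fx is -9 to -10.4 N, about 7 mm past first touch. The lamp sits upright in the channel, and the bystanders are at the same pixels as at the start. I'm handing the job in.

```bash
python3 -c "
from h import *
print(ctrl.finish_job()); plan(.5288,.040,.0345,-89.9)"
```

```text
the job is handed in; nothing more can be done
None
the job is handed in; nothing more can be done
```

I pressed the yellow button to its stop and let it come up again. Then I lowered the lamp into the larger base's channel, pads toward the pins and lens away, slid it onto the pins and handed the job in while holding it there.

**Last checks before hand-in (t = 22.75 s of 51 s):**
- **Push:** steady at about 9 to 10.4 N, with the pins about 7 mm in, judging by where the force first rose.
- **Hold:** the fingers were gripping at a 40 mm opening with 40 N. The tool was upright within 0.01 rad and stood still for the last 0.45 s.
- **Surroundings:** the oil, canister and eyepiece sat at the same pixels in the top picture as at the start. The button was seen up after the press, and nothing touched it after that.

**Things that disagreed or did not go smoothly:**
- **Camera against force:** the camera placed the lamp about 4 mm further forward than the gripper position implies, which would put the pins about 9 mm in. I trusted the force, because the push matched the given spring rate, and both readings are inside the allowed range.
- **Height:** heights from the cameras read about 5 mm low.
- **Sliding on:** on first contact the lamp tipped nose-down by about 0.025 rad and pressed on the channel floor with about 10 N. I corrected this by lifting slightly and levelling the tool.
- **Side force:** about 1 to 4 N of sideways force remained during the final hold.
- **Last joint:** it read -2.74, right at the end of its range, on the first approach to the lamp, so I turned the gripper half a turn round before grasping.

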